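# Open the bead jar in the filling block

### The arm

A 6-joint arm with a two-finger parallel gripper is mounted at the origin on the work surface. World frame = base frame: x ahead of the robot, y to its left, z up, the work surface at z = 0. Lengths are in m, angles in degrees, forces in N, time in s.
With the tool pointing down it reaches from about 0.35 to 0.875 m from the base axis. Payload 4.2 kg.
Tool frame: the origin (TCP) lies on the centre line of the jaws, within the pads' length; the fingertips stand tip_reach ahead of it and the grasp point (between the pads) is the TCP (tip_reach is the distance from the TCP to the fingertips, in m); z points along the fingers, y is the line along which they close (so a half turn about z gives the same grasp; the last joint's range is limited). The gripper opens to 87 mm and grips with 3 to 60 N. Pads are 19 mm wide; open, the fingers measure 117 mm over their backs; the gripper's body (75 mm by 190 mm) begins 51 mm behind the grasp point.
Start: joints at [86.551, 22.042, 0.453, 0, -68.411, -14.817], TCP at [0.196, 0.593, 0.206] pointing down, gripper open.
Joint ranges: [-179.83, 179.83], [-69.29, 118.12], [-61.27, 80.66], [-181.25, 117.63], [-171.15, -9.14], [-177.46, 177.46]. Speed limits (degrees/s): [159.86, 159.86, 180, 180, 180, 180].

### API

Orientations are given as a 3x3 rotation matrix whose columns are the frame's x, y, z axes.
In Python, from station import sense, capture, finish_job, tip_reach gives the robot as it stands.
- The arm moves only by the tool arm_command, never from a script. Its argument "deltas" is a list of rows, each a list of 7 numbers: the turn, a rotation vector about the tool's x, y, z in rad, then the shift along the tool's x, y, z in cm, then the closure, from -1 (fully open) to 1 (shut), so that 0 is half open. In form: [[rx, ry, rz, dx, dy, dz, hand], ...]. A call has 1 to 8 rows; each row is the pose to reach, as a shift and turn from the pose commanded when the call began, along the tool's axes at that moment; what a row does not reach only later rows make up. A row lasts 1/12 s, in which the tool goes at most 41.7 mm and 7.16 degrees, less where a joint would pass 70% of its speed; a pose out of reach is approached as far as the arm can. A call with a gripper value outside its range is refused whole. The fingers move at their own pace and stop on an object; the grip force is fixed at half the most. Time passes only in rows, so rows that repeat a pose let the fingers close. It gives the time, the measured TCP pose, the force, the opening and the grip force at its end, in the units of the state.
- sense(): the state, without advancing time (a new reading comes with each control period).
- capture(name): name is "scene" or "top"; returns a dict with "pixels" (384x512x3 uint8, blue, green, red), "fovy" (degrees; the focal length in pixels is half the picture's height over the tangent of half this angle, whatever the lens; pixels are square), "cx", "cy" (the principal point, pixels), "rvec" (rotation vector, rad) and "tvec" (3), from world to camera coordinates, as OpenCV has them. Camera axes: x right, y down, z forward; pixel columns grow to the right and rows downward; lengths in m; the calibration is good to about 2 mm. A picture is of the moment at which its call begins. There is no depth.
- finish_job(): hands the job in; it is judged then, once.
The state is a dict: "time_s": time; "joints": joint angles; "joint_velocities": joint speeds; "effort": joint torques, N m; "tcp_pos": TCP position; "ee_rot": TCP orientation; "wrist_force": force on the tool from outside, world axes, zero at the start; "moment": the same for the moment, N m; "gripper_width": opening from 0.0 (shut) to 1.0 (fully open); "gripper_force": force on a finger pad.
Only numpy, scipy, OpenCV 4.12 (cv2) and the standard library are available. Lean on these libraries where they do the work, as an engineer would, in place of code of your own. Each camera call takes 0.05 s, during which the arm holds its last target. There are 200 camera calls.

### The job

The red-lidded square bead jar is standing proud in its pocket of the wooden jar block: press it down fully home first, so that the pocket braces it. Then unscrew the tight red lid anticlockwise until it comes free, without pulling the jar up out of its pocket, and finish still holding the lid level a couple of centimetres above the open mouth, ready to go straight back on. Leave the black-lidded jar and everything else on the counter where they are.

Things in the scene. Friction and masses are not known exactly. Their poses are not given: they have to be found in the camera images.
- jar: jar to open: square clear glass jar of red beads, body 62 x 62 x 66 mm high, round neck, rim 92 mm above its underside, 0.3 to 0.45 kg. Origin: centre of underside, z up, sides along x and y, parallel to the block. Starts 9 to 15 mm above the pocket floor, gripped by the strips; 4 to 12 N pushes it down and it stays down. Pulled up by over 14 N or so it comes out again.
- lid: its red screw lid, 59 mm across, 18 mm high, 55 g. Origin: centre of lower edge, z up; x along the jar's x when tight, lower edge then 80 mm, top 98 mm above the jar's underside. Three lugs under thread ramps: 0.3 to 0.5 N m turns it anticlockwise (from above), easy after 0.6 rad, rises 3 mm per rad, free to lift straight off from 1.0 rad; past 1.75 rad lugs meet the next thread.
- block: wooden jar block fixed to the counter: foot 112 x 246 mm, walls 42 mm high, two square pockets centred at y = +62 and -62 mm in its frame, their y sides lined with sprung black rubber strips. Origin: centre of underside, z up. Pocket floor 10 mm above the origin: a jar fully home has its underside at 10 mm here. The jar to open may be in either pocket.
- jar_rim (a point): centre of the jar's mouth, at the top of the glass rim, 92 mm above the jar's underside
- black_jar: the same kind of jar with brown beads and a black lid, fully home in the other pocket, top 97.5 mm above its underside; leave it alone. Origin: centre of its underside
- dish: white ceramic dish with pearl beads, 92 mm across, 18 mm high, on the counter beyond the block; leave it alone. Origin: centre of its underside
- scoop: small steel bead scoop, 135 mm long, 17 mm high, lying on the counter on the robot's side of the block; leave it alone. Origin: on the counter about the middle of its length
- spool: spool of copper wire, 56 mm across, 38 mm high, to the left; leave it alone. Origin: centre of its underside
- round_jar: round glass jar of amber beads with a steel lid, 72 mm across, 86 mm high, to the left; leave it alone. Origin: centre of its underside
- pliers: small pliers with blue handles, 130 mm long, lying to the right; leave them alone. Origin: under their pivot
- scale: black counter scale with a round steel pan, 150 x 130 mm, 31 mm high, to the right; leave it alone. Origin: centre of its underside

How it is judged (in metres and radians):
On the way, in this order (a step that is already met when the one before it is completed fails the run):
1. the jar is pressed fully home (its underside within 1.5 mm of the pocket floor) with the lid still tight (z of jar in the frame of block below 0.0115 m and z of lid in the frame of jar below 0.083 m and angle between the x axis of lid and the x axis of jar, either way round below 0.3 rad), for 0.2 s.
2. the lid is unscrewed by more than 0.9 rad on the jar's neck (lid within 6 mm of its axis, lower edge below the rim) while the jar stays home in its pocket (within 2.5 mm of the floor) (angle between the x axis of lid and the x axis of jar, either way round above 0.9 rad and z of lid in the frame of jar below 0.092 m and horizontal distance between lid and jar below 0.006 m and z of jar in the frame of block below 0.0125 m), for 0.1 s.
At the end, for the whole second after the job is handed in: lid held still in the fingers, level (0.2 rad), over the jar (within 20 mm sideways), lower edge 4 to 50 mm above the rim, not touching the jar; jar upright, square (0.1 rad) and home (within 2.5 mm of the pocket floor); black-lidded jar moved less than 8 mm (z of lid in the frame of jar_rim between 0.004 and 0.05 m and horizontal distance between lid and jar_rim below 0.02 m and angle between lid's own z axis and vertical below 0.2 rad and contact force between the fingers and lid above 2 N and contact force between lid and jar below 0.05 N and linear speed of lid below 0.02 m/s and z of jar in the frame of block below 0.0125 m and angle between jar's own z axis and vertical below 0.06 rad and angle between the x axis of jar and the x axis of block, either way round below 0.1 rad and distance of black_jar from where it was at the start of the episode below 0.008 m); the arm keeps its last pose, push and grip.
It fails at once if the jar is pulled up out of its pocket (underside more than 22 mm above the pocket floor) (z of jar in the frame of block above 0.032 m).
It fails at once if something else on the counter is pushed about (the black-lidded jar by more than 12 mm, the others by more than 25 mm) (distance of black_jar from where it was at the start of the episode above 0.012 m or distance of any of dish, scoop, spool, round_jar, pliers, scale from where it was at the start of the episode above 0.025 m).
It also fails if it takes over 42 s, if anything falls off the work surface, if the arm or the gripper's body presses on something with over 40 N, if the wrist force passes 120 N, or if a joint passes its speed limit or range.

## Working session

There is one attempt and no reset: what is moved stays moved. The work goes in short steps, Python scripts to look and compute and a tool call to move; the robot and the scene stay as the last step left them, time stands still between calls to the robot, and variables do not carry over. Pictures are saved under pics/ and viewed, at most 10 in all, crops included, and the job is handed in when it is done.

Besides the shell and the picture viewer there is one more tool, called after "Emit:" as name(argument=value, ...), one argument or row to a line, values as JSON. arm_command: Moves the arm, as the interface text tells. Its arguments: {"type":"object","properties":{"deltas":{"type":"array"}},"required":["deltas"]}

```bash
mkdir -p pics; ls
python3 - <<'E'
from station import sense,capture,tip_reach
import cv2,numpy as np,pickle
print(tip_reach, sense())
for n in("scene","top"):
    c=capture(n);cv2.imwrite(f"pics/{n}0.png",c["pixels"]);pickle.dump(c,open(f"{n}0.pkl","wb"))
    print({k:v for k,v in c.items() if k!="pixels"})
E
```

```text
pics
0.019 {'time_s': 0.0, 'joints': array([ 8.65506920e+01,  2.20915490e+01,  3.81101005e-01, -2.98128217e-02,
       -6.84123798e+01, -1.48172971e+01]), 'joint_velocities': array([-0.02717982,  0.01873655,  0.01847331,  0.10405808, -0.01062632,
       -0.00127424]), 'effort': array([ 8.81672750e-04, -3.90668249e+01,  1.87402636e+01,  4.21955645e+00,
        1.10262059e-02, -2.02624051e-04]), 'tcp_pos': array([0.19567062, 0.5929091 , 0.20455825]), 'ee_rot': array([[ 9.49548167e-01, -3.13620638e-01, -6.11933976e-04],
       [-3.13621224e-01, -9.49545824e-01, -2.11070885e-03],
       [ 8.09025029e-05,  2.19613520e-03, -9.99997585e-01]]), 'wrist_force': array([0.96055485, 0.46605065, 0.36491737]), 'moment': array([ 0.03219491, -0.04501333, -0.02655046]), 'gripper_force': 0.0, 'gripper_width': 0.9948484539545321}
{'fovy': 49.53196849879502, 'cx': 254.51787542634779, 'cy': 193.72738884599266, 'rvec': array([ 2.13859233,  0.77232884, -0.36139282]), 'tvec': array([-0.35188953, -0.10401279,  1.77281639])}
{'fovy': 52.21506683736445, 'cx': 257.08264899585987, 'cy': 194.23511221233738, 'rvec': array([ 2.18208363, -2.0337274 ,  0.20307601]), 'tvec': array([-0.03012258,  0.4949106 ,  1.1852818 ])}
```

View pics/scene0.png

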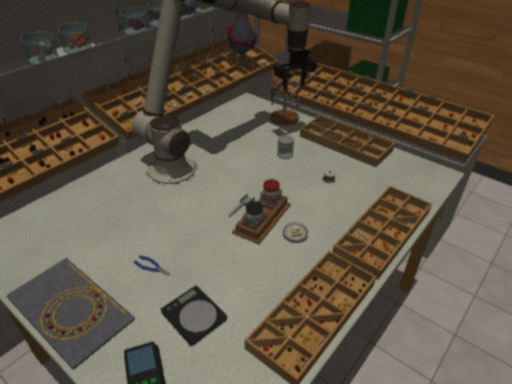

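View pics/top0.png

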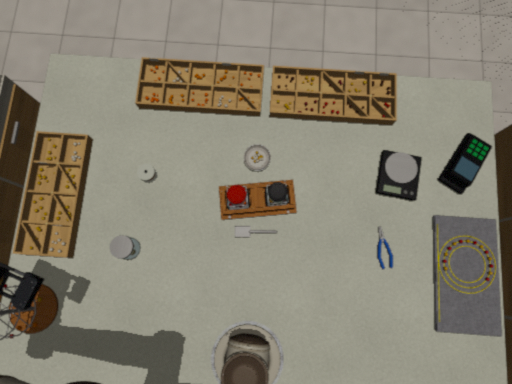

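The top view shows the red lid near (237,194), the black one at (278,193), the block between (220,200) and (296,195), and the scoop below it. I'll enlarge both pictures.

Run:
```python
import cv2
a=cv2.imread("pics/top0.png")[165:245,205:310];b=cv2.imread("pics/scene0.png")[165:250,220:325]
f=lambda i,s:cv2.resize(i,None,fx=s,fy=s,interpolation=cv2.INTER_CUBIC)
cv2.imwrite("pics/tc.png",f(a,7));cv2.imwrite("pics/sc.png",f(b,7))
```

```text
(no output)
```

View pics/tc.png

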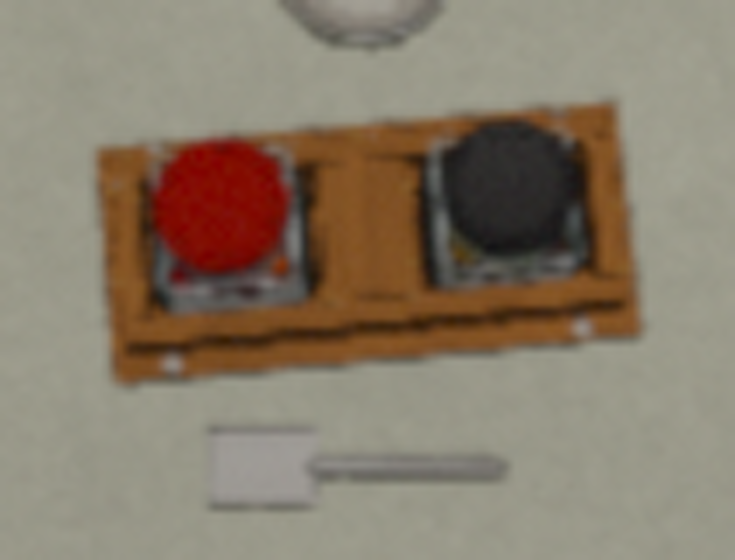

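View pics/sc.png

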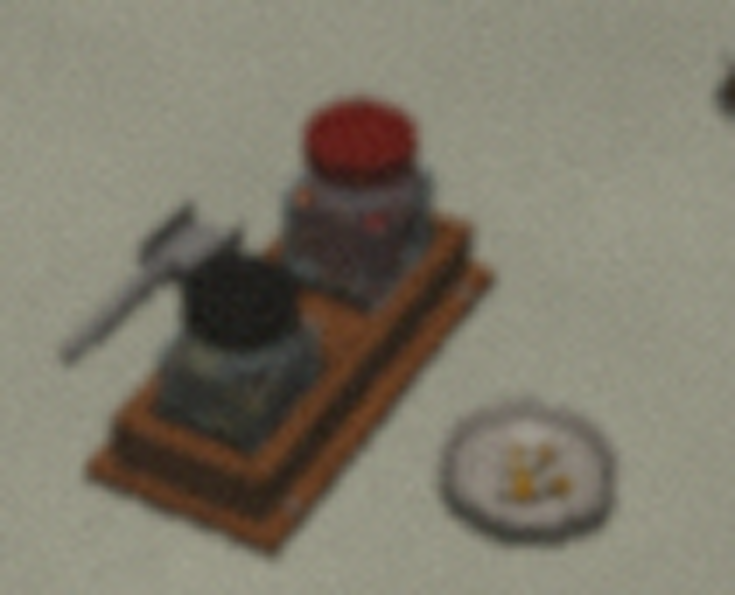

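```bash
cat > h.py <<'E'
import cv2,numpy as np,pickle
def cam(c):
    R=cv2.Rodrigues(c["rvec"])[0];f=192/np.tan(np.radians(c["fovy"]/2))
    return np.array([[f,0,c["cx"]],[0,f,c["cy"]],[0,0,1.]]),R,np.array(c["tvec"])
def proj(c,P):
    K,R,t=cam(c);q=(np.atleast_2d(P)@R.T+t)@K.T;return q[:,:2]/q[:,2:]
def ray(c,uv,z):
    K,R,t=cam(c);d=R.T@np.linalg.solve(K,[uv[0],uv[1],1.]);o=-R.T@t;return o+d*(z-o[2])/d[2]
E
python3 - <<'E'
from h import *
from scipy.optimize import least_squares
T=pickle.load(open("top0.pkl","rb"));S=pickle.load(open("scene0.pkl","rb"))
for c in(T,S):
    K,R,t=cam(c);print("cam",-R.T@t)
t=lambda x,y:np.array([205+(x+.5)/7-.5,165+(y+.5)/7-.5]);s=lambda x,y:np.array([220+(x+.5)/7-.5,165+(y+.5)/7-.5])
print(ray(T,t(220,206),.12),ray(T,t(513,187),.1075),ray(S,s(361,135),.12),ray(S,s(242,282),.1075))
# foot corners in top; block x away from robot? 
for p in[(118,382),(640,335)]:print("footT",ray(T,t(*p),.005))
for p in[(98,150),(617,102)]:print("wallT",ray(T,t(*p),.042), ray(T,t(*p),.005))
for p in[(90,470),(275,550),(490,275)]:print("footS",ray(S,s(*p),.005))
E
```

```text
cam [ 0.24685547 -0.01812198  1.26074216]
cam [ 1.18700006 -0.89568789  1.03261653]
[0.47784121 0.06602927 0.12      ] [ 0.4974883 -0.0580662  0.1075   ] [0.47934011 0.06503048 0.12      ] [ 0.49752121 -0.05306038  0.1075    ]
footT [0.41513013 0.11472893 0.005     ]
footT [ 0.45392657 -0.12445491  0.005     ]
wallT [0.51573891 0.1294136  0.042     ] [0.52390199 0.13389266 0.005     ]
wallT [ 0.55471836 -0.10537327  0.042     ] [ 0.56406482 -0.10802215  0.005     ]
footS [ 0.4556871  -0.12201425  0.005     ]
footS [ 0.5627909  -0.10567946  0.005     ]
footS [0.52125956 0.13193848 0.005     ]
```

Red lid is at about (0.4785, 0.0655) and block yaw is about 9.5°, with the foot corners and lids agreeing. I'll move above it.

Emit:
arm_command(
  deltas=[
    [0, 0, 0, 2.5, 2.4, 0, -1],
    [0, 0, 0, 5.2, 5, 0, -1],
    [0, 0, 0, 7.9, 7.5, 0, -1],
    [0, 0, 0, 10.6, 10.1, 0, -1],
    [0, 0, 0, 13.3, 12.6, 0, -1],
    [0, 0, 0, 16, 15.2, 0, -1],
    [0, 0, 0, 18.7, 17.8, 0, -1],
    [0, 0, 0, 21.4, 20.3, 0, -1],
  ],
)

```text
time_s: 0.77
tcp_pos: [0.3356, 0.3316, 0.2054]
ee_rot: [[0.95, -0.313, -0.0], [-0.313, -0.95, -0.0], [-0.0, 0.001, -1.0]]
wrist_force: [1.0, 0.4, 0.2]
gripper_width: 1.003
gripper_force: 0.0
```

Emit:
arm_command(
  deltas=[
    [0, 0, 0, 2.7, 2.6, 0, -1],
    [0, 0, 0, 5.4, 5.1, 0, -1],
    [0, 0, 0, 8.1, 7.7, 0, -1],
    [0, 0, 0, 10.8, 10.3, 0, -1],
    [0, 0, 0, 13.5, 12.8, 0, -1],
    [0, 0, 0, 16.2, 15.4, 0, -1],
    [0, 0, 0, 19, 18.1, 0, -1],
    [0, 0, 0, 21.97, 20.93, 0, -1],
  ],
)

```text
time_s: 1.43
tcp_pos: [0.4786, 0.0643, 0.2056]
ee_rot: [[0.95, -0.313, -0.0], [-0.313, -0.95, 0.0], [-0.0, -0.0, -1.0]]
wrist_force: [1.0, 0.7, 0.0]
gripper_width: 0.998
gripper_force: 0.0
```

Run:
```python
from station import sense
import numpy as np
np.set_printoptions(precision=4,suppress=True)
s=sense();print(s)
```

```text
{'time_s': 1.4333, 'joints': array([ 26.967 ,   8.1083, -18.7981,  -0.016 , -63.0983,  44.8086]), 'joint_velocities': array([-62.9466,  16.3787,  19.5256,   0.2312,  -2.7344,  62.3123]), 'effort': array([  3.4243, -28.1824,  16.6354,   3.871 ,  -0.0247,  -0.7431]), 'tcp_pos': array([0.4786, 0.0643, 0.2056]), 'ee_rot': array([[ 0.9498, -0.3129, -0.0002],
       [-0.3129, -0.9498,  0.0002],
       [-0.0002, -0.0001, -1.    ]]), 'wrist_force': array([0.9674, 0.7132, 0.0071]), 'moment': array([ 0.0954, -0.1108,  0.0243]), 'gripper_force': 0.0, 'gripper_width': 0.9980362602363458}
```

Emit:
arm_command(
  deltas=[
    [0, 0, 0, 0, 0, 1, -1],
    [0, 0, 0, 0, 0, 2.5, -1],
    [0, 0, 0, 0, 0, 4, -1],
    [0, 0, 0, 0, 0, 5.5, -1],
    [0, 0, 0, 0, 0, 6, -1],
    [0, 0, 0, 0, 0, 6, -1],
    [0, 0, 0, 0, 0, 6, -1],
  ],
)

```text
time_s: 2.02
tcp_pos: [0.4786, 0.0662, 0.1459]
ee_rot: [[0.95, -0.313, 0.0], [-0.313, -0.95, -0.0], [0.0, 0.0, -1.0]]
wrist_force: [-0.5, 0.1, 0.9]
gripper_width: 0.998
gripper_force: 0.0
```

Run:
```python
from station import capture
import cv2
a=capture("scene")["pixels"][130:230,240:340]
cv2.imwrite("pics/s1.png",cv2.resize(a,None,fx=6,fy=6,interpolation=cv2.INTER_CUBIC))
```

```text
(no output)
```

View pics/s1.png

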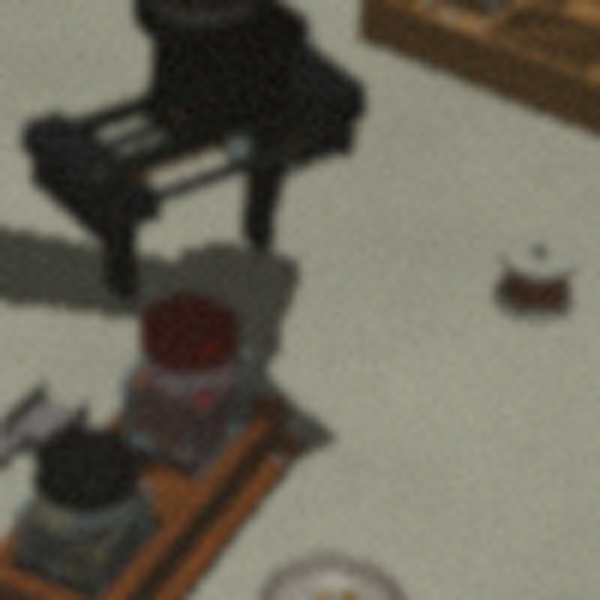

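The fingertips, at crop (122,290) and (260,245), straddle the lid at (188,320). I'll descend and close.

Emit:
arm_command(
  deltas=[
    [0, 0, 0, 0, 0, 1, -1],
    [0, 0, 0, 0, 0, 2.2, -1],
    [0, 0, 0, 0, 0, 2.7, -1],
    [0, 0, 0, 0, 0, 2.7, -1],
    [0, 0, 0, 0, 0, 2.7, -0.2],
    [0, 0, 0, 0, 0, 2.7, -0.3],
    [0, 0, 0, 0, 0, 2.7, -0.3],
  ],
)

```text
time_s: 2.65
tcp_pos: [0.479, 0.0663, 0.1195]
ee_rot: [[0.95, -0.313, 0.002], [-0.313, -0.95, 0.001], [0.001, -0.001, -1.0]]
wrist_force: [0.7, 0.1, 0.0]
gripper_width: 0.854
gripper_force: 0.0
```

Emit:
arm_command(
  deltas=[
    [0, 0, 0, 0, 0, 0, 1],
    [0, 0, 0, 0, 0, 0, 1],
    [0, 0, 0, 0, 0, 0, 1],
    [0, 0, 0, 0, 0, 0, 1],
  ],
)

```text
time_s: 2.98
tcp_pos: [0.4785, 0.0661, 0.1188]
ee_rot: [[0.95, -0.313, 0.0], [-0.313, -0.95, 0.0], [0.0, -0.0, -1.0]]
wrist_force: [0.0, 0.1, -0.7]
gripper_width: 0.561
gripper_force: 0.0
```

Width is already 0.56, equal to 49 mm and less than the lid, with no contact force. I need to look.

Run:
```python
from station import capture,sense
import cv2,numpy as np,pickle
print({k:np.round(v,3) for k,v in sense().items() if 'grip' in k or 'wri' in k})
c=capture("scene");pickle.dump(c,open("s2.pkl","wb"));a=c["pixels"][145:225,240:325]
b=capture("top")["pixels"][150:230,200:285]
f=lambda a:cv2.resize(a,None,fx=4.7,fy=6,interpolation=cv2.INTER_CUBIC)
cv2.imwrite("pics/s2.png",np.hstack([f(a),f(b)]))
```

```text
{'wrist_force': array([ 0.041,  0.143, -0.679]), 'gripper_force': np.float64(0.0), 'gripper_width': np.float64(0.561)}
```

View pics/s2.png

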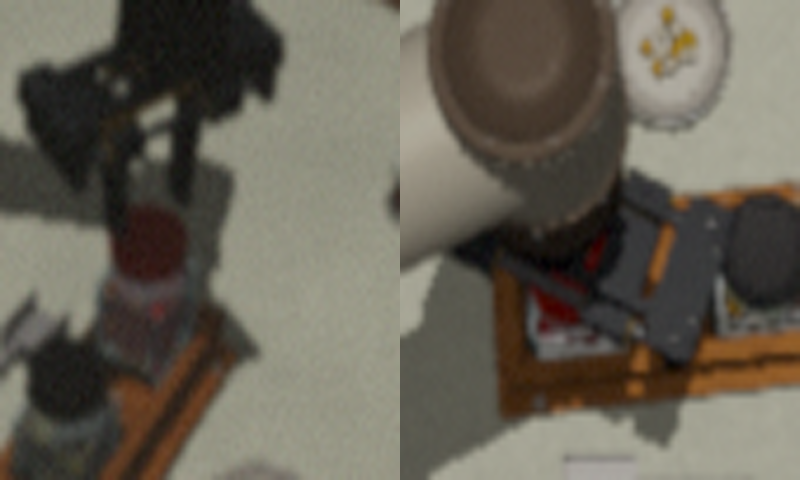

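Run:
```python
from h import *
c=pickle.load(open("s2.pkl","rb"))
p=np.array([.4785,.0661,.1188]);y=np.array([-.313,-.95,0])
def show(n,P):
    q=(proj(c,P)-[240,145]+.5)*[4.7,6]-.5;print(n,q.round())
for z in(.0998,.119,.135):show(z,[p*[1,1,0]+[0,0,z]+s*.028*y for s in(1,-1)])
for z in(.102,.11,.12):show(("lid",z),[[.4785,.0655,z]])
```

```text
0.0998 [[117. 276.]
 [177. 246.]]
0.119 [[118. 251.]
 [178. 221.]]
0.135 [[118. 229.]
 [179. 200.]]
('lid', 0.102) [[147. 258.]]
('lid', 0.11) [[147. 248.]]
('lid', 0.12) [[148. 235.]]
```

Run:
```python
from h import *
import station;print(station.tip_reach)
c=pickle.load(open("s2.pkl","rb"))
y=np.array([-.313,-.95,0])
for z in(.115,.127,.14,.15,.16):
    print(z,((proj(c,[np.array([.4786,.0662,z])+s*.048*y for s in(1,-1)])-[240,130]+.5)*6).round())
for z in(.12,.1275,.135,.1425,.15):
    print(z,((proj(c,[np.array([.4786,.0661,z])+s*.0265*y for s in(1,-1)])-[240,145]+.5)*[4.7,6]).round())
a=c["pixels"][165:200,250:290];cv2.imwrite("pics/s2z.png",cv2.resize(cv2.convertScaleAbs(a,alpha=2.0,beta=10),None,fx=16,fy=16,interpolation=cv2.INTER_CUBIC))
```

```text
0.019
0.115 [[123. 357.]
 [255. 306.]]
0.127 [[123. 341.]
 [256. 290.]]
0.14 [[123. 324.]
 [257. 273.]]
0.15 [[124. 310.]
 [258. 260.]]
0.16 [[124. 297.]
 [259. 246.]]
0.12 [[120. 249.]
 [177. 221.]]
0.1275 [[120. 239.]
 [178. 211.]]
0.135 [[120. 229.]
 [178. 201.]]
0.1425 [[121. 219.]
 [178. 191.]]
0.15 [[121. 209.]
 [179. 181.]]
```

View pics/s2z.png

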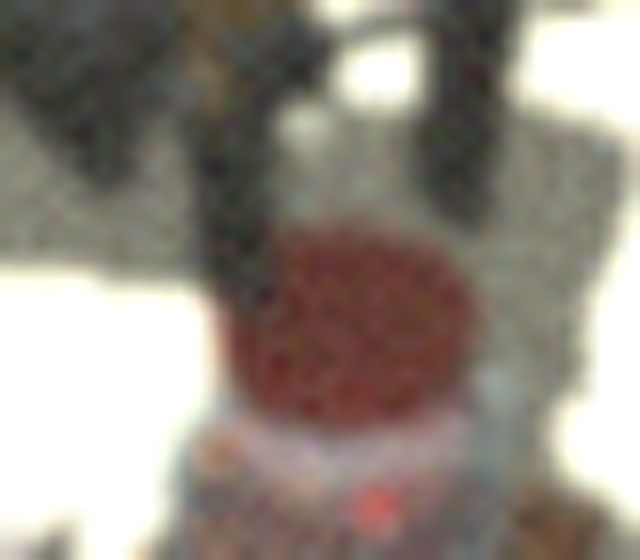

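Run:
```python
from h import *
c=pickle.load(open("top0.pkl","rb"))
y=np.array([-.313,-.95,0]);x=np.array([.95,-.313,0]);p=np.array([.4786,.0661,0])
f=lambda P:((proj(c,P)-[200,150]+.5)*[4.7,6]+[400,0]).round()
for z in(.17,.2,.23):
    print(z,f([p+[0,0,z]+s*.095*y+u*.0375*x for s in(1,-1) for u in(1,-1)]).tolist(), f([p+[0,0,z]]).tolist())
```

```text
0.17 [[735.0, 247.0], [689.0, 391.0], [448.0, 101.0], [399.0, 242.0]] [[567.0, 244.0]]
0.2 [[737.0, 233.0], [689.0, 382.0], [442.0, 83.0], [391.0, 228.0]] [[564.0, 230.0]]
0.23 [[739.0, 218.0], [689.0, 371.0], [436.0, 65.0], [383.0, 213.0]] [[561.0, 216.0]]
```

The scene view and the gripper outline in the top view agree. The fingertips stand about 14 mm above the reported TCP rather than 19 mm below, so they are still above the lid. I'll shut the fingers and press on the lid top. That seats the jar and also calibrates the tip height, because the lid top is at 108 mm when the jar is home.

Emit:
arm_command(
  deltas=[
    [0, 0, 0, 0, 0, 0, 1],
    [0, 0, 0, 0, 0, 0, 1],
    [0, 0, 0, 0, 0, 0, 1],
    [0, 0, 0, 0, 0, 0, 1],
    [0, 0, 0, 0, 0, 0.2, 1],
    [0, 0, 0, 0, 0, 0.4, 1],
    [0, 0, 0, 0, 0, 0.6, 1],
    [0, 0, 0, 0, 0, 0.6, 1],
  ],
)

```text
time_s: 3.75
tcp_pos: [0.4781, 0.0659, 0.1121]
ee_rot: [[0.95, -0.314, -0.001], [-0.314, -0.95, -0.0], [-0.001, 0.001, -1.0]]
wrist_force: [0.5, -0.5, -0.3]
gripper_width: 0.008
gripper_force: 0.0
```

Emit:
arm_command(
  deltas=[
    [0, 0, 0, 0, 0, 0.1, 1],
    [0, 0, 0, 0, 0, 0.2, 1],
    [0, 0, 0, 0, 0, 0.3, 1],
    [0, 0, 0, 0, 0, 0.4, 1],
    [0, 0, 0, 0, 0, 0.4, 1],
  ],
)

```text
time_s: 4.17
tcp_pos: [0.4784, 0.066, 0.1084]
ee_rot: [[0.95, -0.314, -0.0], [-0.314, -0.95, -0.0], [-0.0, 0.0, -1.0]]
wrist_force: [-0.5, 0.3, -0.5]
gripper_width: 0.006
gripper_force: 0.0
```

Emit:
arm_command(
  deltas=[
    [0, 0, 0, 0, 0, 0.1, 1],
    [0, 0, 0, 0, 0, 0.2, 1],
    [0, 0, 0, 0, 0, 0.3, 1],
    [0, 0, 0, 0, 0, 0.3, 1],
  ],
)

```text
time_s: 4.5
tcp_pos: [0.4791, 0.0662, 0.1064]
ee_rot: [[0.95, -0.313, 0.001], [-0.313, -0.95, 0.0], [0.001, -0.0, -1.0]]
wrist_force: [-0.5, -0.5, 3.9]
gripper_width: 0.006
gripper_force: 2.1
```

Emit:
arm_command(
  deltas=[
    [0, 0, 0, 0, 0, 0.1, 1],
    [0, 0, 0, 0, 0, 0.2, 1],
    [0, 0, 0, 0, 0, 0.3, 1],
    [0, 0, 0, 0, 0, 0.3, 1],
  ],
)

```text
time_s: 4.83
tcp_pos: [0.4799, 0.0664, 0.104]
ee_rot: [[0.95, -0.313, 0.003], [-0.313, -0.95, 0.001], [0.003, -0.002, -1.0]]
wrist_force: [-0.3, -0.1, 5.8]
gripper_width: 0.005
gripper_force: 3.1
```

Emit:
arm_command(
  deltas=[
    [0, 0, 0, 0, 0, 0.1, 1],
    [0, 0, 0, 0, 0, 0.2, 1],
    [0, 0, 0, 0, 0, 0.3, 1],
    [0, 0, 0, 0, 0, 0.4, 1],
    [0, 0, 0, 0, 0, 0.4, 1],
  ],
)

```text
time_s: 5.25
tcp_pos: [0.4799, 0.0664, 0.1]
ee_rot: [[0.95, -0.313, 0.003], [-0.313, -0.95, 0.001], [0.003, -0.002, -1.0]]
wrist_force: [0.8, -0.8, 5.6]
gripper_width: 0.004
gripper_force: 3.1
```

Emit:
arm_command(
  deltas=[
    [0, 0, 0, 0, 0, 0.1, 1],
    [0, 0, 0, 0, 0, 0.2, 1],
    [0, 0, 0, 0, 0, 0.2, 1],
    [0, 0, 0, 0, 0, 0.2, 1],
  ],
)

```text
time_s: 5.58
tcp_pos: [0.4799, 0.0664, 0.098]
ee_rot: [[0.95, -0.313, 0.003], [-0.313, -0.95, 0.001], [0.003, -0.002, -1.0]]
wrist_force: [0.3, 0.1, 6.4]
gripper_width: 0.005
gripper_force: 3.2
```

Emit:
arm_command(
  deltas=[
    [0, 0, 0, 0, 0, 0.1, 1],
    [0, 0, 0, 0, 0, 0.2, 1],
    [0, 0, 0, 0, 0, 0.2, 1],
    [0, 0, 0, 0, 0, 0.2, 1],
  ],
)

```text
time_s: 5.92
tcp_pos: [0.48, 0.0664, 0.096]
ee_rot: [[0.95, -0.313, 0.003], [-0.313, -0.95, 0.001], [0.003, -0.002, -1.0]]
wrist_force: [-0.2, 0.9, 6.3]
gripper_width: 0.001
gripper_force: 3.2
```

Still sliding at about 6 N.

Emit:
arm_command(
  deltas=[
    [0, 0, 0, 0, 0, 0.1, 1],
    [0, 0, 0, 0, 0, 0.2, 1],
    [0, 0, 0, 0, 0, 0.2, 1],
    [0, 0, 0, 0, 0, 0.2, 1],
  ],
)

```text
time_s: 6.25
tcp_pos: [0.48, 0.0664, 0.094]
ee_rot: [[0.95, -0.313, 0.003], [-0.313, -0.95, 0.001], [0.003, -0.002, -1.0]]
wrist_force: [0.1, -0.0, 6.0]
gripper_width: 0.008
gripper_force: 3.2
```

Emit:
arm_command(
  deltas=[
    [0, 0, 0, 0, 0, 0.1, 1],
    [0, 0, 0, 0, 0, 0.2, 1],
    [0, 0, 0, 0, 0, 0.2, 1],
    [0, 0, 0, 0, 0, 0.2, 1],
  ],
)

```text
time_s: 6.58
tcp_pos: [0.48, 0.0664, 0.092]
ee_rot: [[0.95, -0.313, 0.003], [-0.313, -0.95, 0.001], [0.003, -0.002, -1.0]]
wrist_force: [-0.0, -1.5, 7.6]
gripper_width: 0.007
gripper_force: 3.2
```

Emit:
arm_command(
  deltas=[
    [0, 0, 0, 0, 0, 0.1, 1],
    [0, 0, 0, 0, 0, 0.2, 1],
    [0, 0, 0, 0, 0, 0.2, 1],
    [0, 0, 0, 0, 0, 0.2, 1],
  ],
)

```text
time_s: 6.92
tcp_pos: [0.4801, 0.0664, 0.0916]
ee_rot: [[0.95, -0.312, 0.004], [-0.312, -0.95, 0.0], [0.004, -0.001, -1.0]]
wrist_force: [-5.3, 0.2, 17.6]
gripper_width: 0.007
gripper_force: 8.5
```

The jar bottomed out: force rose to 17.6 N with no further travel, and tip height is about TCP + 16 mm. I'll hold briefly, rise, open, and descend around the lid.

Emit:
arm_command(
  deltas=[
    [0, 0, 0, 0, 0, 0.05, 1],
    [0, 0, 0, 0, 0, 0.05, 1],
    [0, 0, 0, 0, 0, 0.05, 1],
    [0, 0, 0, 0, 0, 0.05, 1],
    [0, 0, 0, 0, 0, -1, 1],
    [0, 0, 0, 0, 0, -2, -1],
    [0, 0, 0, 0, 0, -2, -1],
    [0, 0, 0, 0, 0, -2, -1],
  ],
)

```text
time_s: 7.58
tcp_pos: [0.4786, 0.0662, 0.1087]
ee_rot: [[0.95, -0.314, 0.001], [-0.314, -0.95, 0.001], [0.0, -0.001, -1.0]]
wrist_force: [-0.3, 0.4, -0.6]
gripper_width: 0.152
gripper_force: 0.0
```

Emit:
arm_command(
  deltas=[
    [0, 0, 0, 0, 0, 0, -1],
    [0, 0, 0, 0, 0, 0, -1],
    [0, 0, 0, 0, 0, 0, -1],
    [0, 0, 0, 0, 0, 0, -1],
    [0, 0, 0, 0, 0, 0, -1],
    [0, 0, 0, 0, 0, 0, -1],
  ],
)

```text
time_s: 8.08
tcp_pos: [0.4784, 0.066, 0.1085]
ee_rot: [[0.95, -0.313, -0.0], [-0.313, -0.95, -0.0], [-0.0, 0.0, -1.0]]
wrist_force: [0.0, 0.1, -0.1]
gripper_width: 0.602
gripper_force: 0.0
```

Emit:
arm_command(
  deltas=[
    [0, 0, 0, 0, 0, 0, -1],
    [0, 0, 0, 0, 0, 0, -1],
    [0, 0, 0, 0, 0, 0, -1],
    [0, 0, 0, 0, 0, 0, -1],
    [0, 0, 0, 0, 0, 0, -1],
    [0, 0, 0, 0, 0, 0, -1],
  ],
)

```text
time_s: 8.58
tcp_pos: [0.4785, 0.066, 0.1087]
ee_rot: [[0.95, -0.313, 0.0], [-0.313, -0.95, 0.0], [0.0, -0.0, -1.0]]
wrist_force: [-0.0, -0.5, -0.6]
gripper_width: 0.983
gripper_force: 0.0
```

Emit:
arm_command(
  deltas=[
    [0, 0, 0, 0, 0, 0.5, -1],
    [0, 0, 0, 0, 0, 1.2, -1],
    [0, 0, 0, 0, 0, 1.9, -1],
    [0, 0, 0, 0, 0, 2.5, -1],
    [0, 0, 0, 0, 0, 2.9, -1],
    [0, 0, 0, 0, 0, 2.9, -1],
  ],
)

```text
time_s: 9.08
tcp_pos: [0.4776, 0.0656, 0.0783]
ee_rot: [[0.95, -0.314, -0.003], [-0.314, -0.95, -0.001], [-0.002, 0.002, -1.0]]
wrist_force: [1.8, 0.5, -0.4]
gripper_width: 1.002
gripper_force: 0.0
```

Emit:
arm_command(
  deltas=[
    [0, 0, 0, 0, 0, 0.3, -1],
    [0, 0, 0, 0, 0, 0.6, -1],
    [0, 0, 0, 0, 0, 0.8, -1],
    [0, 0, 0, 0, 0, 0.8, -1],
  ],
)

```text
time_s: 9.42
tcp_pos: [0.4782, 0.0659, 0.0713]
ee_rot: [[0.95, -0.313, -0.001], [-0.313, -0.95, -0.0], [-0.001, 0.0, -1.0]]
wrist_force: [0.4, -0.3, 0.6]
gripper_width: 0.998
gripper_force: 0.0
```

Emit:
arm_command(
  deltas=[
    [0, 0, 0, 0, 0, 0, 1],
    [0, 0, 0, 0, 0, 0, 1],
    [0, 0, 0, 0, 0, 0, 1],
    [0, 0, 0, 0, 0, 0, 1],
    [0, 0, 0, 0, 0, 0, 1],
    [0, 0, 0, 0, 0, 0, 1],
  ],
)

```text
time_s: 9.92
tcp_pos: [0.4788, 0.0663, 0.0718]
ee_rot: [[0.95, -0.314, 0.001], [-0.314, -0.95, 0.001], [0.001, -0.001, -1.0]]
wrist_force: [0.2, 0.6, -0.5]
gripper_width: 0.671
gripper_force: 30.0
```

Gripped at 58 mm with 30 N and no side load. Now I'll unscrew: anticlockwise is −rz for the downward tool, rising 0.3 cm per rad.

Emit:
arm_command(
  deltas=[
    [0, 0, -0.06, 0, 0, -0.02, 1],
    [0, 0, -0.12, 0, 0, -0.04, 1],
    [0, 0, -0.18, 0, 0, -0.05, 1],
    [0, 0, -0.24, 0, 0, -0.07, 1],
    [0, 0, -0.3, 0, 0, -0.09, 1],
  ],
)

```text
time_s: 10.33
tcp_pos: [0.4785, 0.066, 0.0726]
ee_rot: [[1.0, -0.018, 0.0], [-0.018, -1.0, 0.0], [0.0, -0.0, -1.0]]
wrist_force: [0.8, -0.6, -1.3]
gripper_width: 0.662
gripper_force: 30.0
```

```bash
python3 -c "
from station import sense
s=sense();print(s['wrist_force'],s['moment'],s['joints'],s['gripper_force'])"
```

```text
[ 0.78682515 -0.60245566 -1.30235015] [-0.07202789 -0.22591243 -0.41411482] [ 2.71619340e+01  1.69247767e+01 -2.93814847e+01 -2.63090526e-02
 -4.36780788e+01  6.18323196e+01] 30.00006799818948
```

Emit:
arm_command(
  deltas=[
    [0, 0, -0.06, 0, 0, -0.02, 1],
    [0, 0, -0.12, 0, 0, -0.04, 1],
    [0, 0, -0.18, 0, 0, -0.05, 1],
    [0, 0, -0.24, 0, 0, -0.07, 1],
    [0, 0, -0.3, 0, 0, -0.09, 1],
    [0, 0, -0.36, 0, 0, -0.11, 1],
    [0, 0, -0.42, 0, 0, -0.13, 1],
    [0, 0, -0.42, 0, 0, -0.13, 1],
  ],
)

```text
time_s: 11.0
tcp_pos: [0.4777, 0.0657, 0.0733]
ee_rot: [[0.92, 0.391, -0.002], [0.391, -0.92, -0.0], [-0.002, -0.0, -1.0]]
wrist_force: [-0.1, 0.0, -3.7]
gripper_width: 0.661
gripper_force: 30.0
```

```bash
python3 -c "
from station import sense
s=sense();print(s['wrist_force'],s['moment'],s['gripper_force'])"
```

```text
[-1.07216055e-01  3.66716271e-03 -3.69312040e+00] [-0.13919908 -0.04638794  0.02072187] 29.99824289116077
```

Emit:
arm_command(
  deltas=[
    [0, 0, -0.08, 0, 0, -0.02, 1],
    [0, 0, -0.16, 0, 0, -0.05, 1],
    [0, 0, -0.24, 0, 0, -0.07, 1],
    [0, 0, -0.32, 0, 0, -0.1, 1],
    [0, 0, -0.4, 0, 0, -0.12, 1],
    [0, 0, -0.48, 0, 0, -0.14, 1],
    [0, 0, -0.56, 0, 0, -0.17, 1],
    [0, 0, -0.56, 0, 0, -0.17, 1],
  ],
)

```text
time_s: 11.67
tcp_pos: [0.4785, 0.0656, 0.0756]
ee_rot: [[0.573, 0.82, -0.0], [0.82, -0.573, -0.001], [-0.001, 0.0, -1.0]]
wrist_force: [1.5, -2.0, 0.8]
gripper_width: 0.664
gripper_force: 30.0
```

```bash
python3 -c "
from station import sense,capture
import cv2
s=sense();print(s['wrist_force'],s['moment'],s['gripper_force'])
a=capture('scene')['pixels'][145:225,230:330]
cv2.imwrite('pics/s3.png',cv2.resize(cv2.convertScaleAbs(a,alpha=1.8),None,fx=7,fy=7,interpolation=cv2.INTER_CUBIC))"
```

```text
[ 1.45435965 -1.95643204  0.78900268] [-0.8048478  -0.30442471 -0.00847579] 29.99828682979569
```

View pics/s3.png

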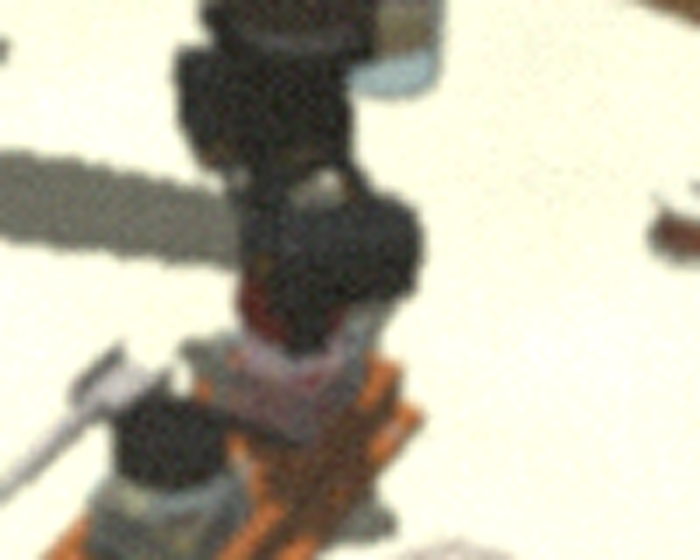

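Turned 1.28 rad with residual torque near 0; the jar at crop (300,390) still sits down in the pocket, with the lid in the fingers. I'll lift gently.

Emit:
arm_command(
  deltas=[
    [0, 0, 0, 0, 0, -0.1, 1],
    [0, 0, 0, 0, 0, -0.2, 1],
    [0, 0, 0, 0, 0, -0.3, 1],
    [0, 0, 0, 0, 0, -0.4, 1],
    [0, 0, 0, 0, 0, -0.4, 1],
  ],
)

```text
time_s: 12.13
tcp_pos: [0.4785, 0.066, 0.0798]
ee_rot: [[0.573, 0.82, 0.0], [0.82, -0.573, -0.0], [0.0, 0.0, -1.0]]
wrist_force: [1.4, -3.2, -0.7]
gripper_width: 0.664
gripper_force: 30.0
```

Emit:
arm_command(
  deltas=[
    [0, 0, 0, 0, 0, -0.2, 1],
    [0, 0, 0, 0, 0, -0.5, 1],
    [0, 0, 0, 0, 0, -0.9, 1],
    [0, 0, 0, 0, 0, -1.4, 1],
    [0, 0, 0, 0, 0, -1.9, 1],
    [0, 0, 0, 0, 0, -2.3, 1],
    [0, 0, 0, 0, 0, -2.4, 1],
    [0, 0, 0, 0, 0, -2.4, 1],
  ],
)

```text
time_s: 12.8
tcp_pos: [0.4787, 0.0662, 0.1041]
ee_rot: [[0.573, 0.82, 0.001], [0.82, -0.573, 0.001], [0.001, 0.001, -1.0]]
wrist_force: [-0.1, 0.3, -0.6]
gripper_width: 0.663
gripper_force: 30.0
```

Emit:
arm_command(
  deltas=[
    [0, 0, 0, 0, 0, 0, 1],
    [0, 0, 0, 0, 0, 0, 1],
    [0, 0, 0, 0, 0, 0, 1],
    [0, 0, 0, 0, 0, 0, 1],
    [0, 0, 0, 0, 0, 0, 1],
    [0, 0, 0, 0, 0, 0, 1],
  ],
)

```text
time_s: 13.3
tcp_pos: [0.4784, 0.066, 0.1034]
ee_rot: [[0.573, 0.82, -0.0], [0.82, -0.573, -0.0], [-0.0, -0.0, -1.0]]
wrist_force: [0.6, -0.4, -0.7]
gripper_width: 0.667
gripper_force: 30.0
```

```bash
python3 -c "
from station import sense,capture
import cv2
s=sense();print(s['wrist_force'],s['moment'],s['joint_velocities'])
a=capture('scene')['pixels'][145:225,230:330]
cv2.imwrite('pics/s4.png',cv2.resize(cv2.convertScaleAbs(a,alpha=1.8),None,fx=7,fy=7,interpolation=cv2.INTER_CUBIC))"
```

```text
[ 0.585168   -0.37201422 -0.67275004] [-0.10593398 -0.12579836 -0.02301021] [-0.03345639 -0.07807421  0.08794073 -0.0404029  -0.07200428  0.04807591]
```

View pics/s4.png

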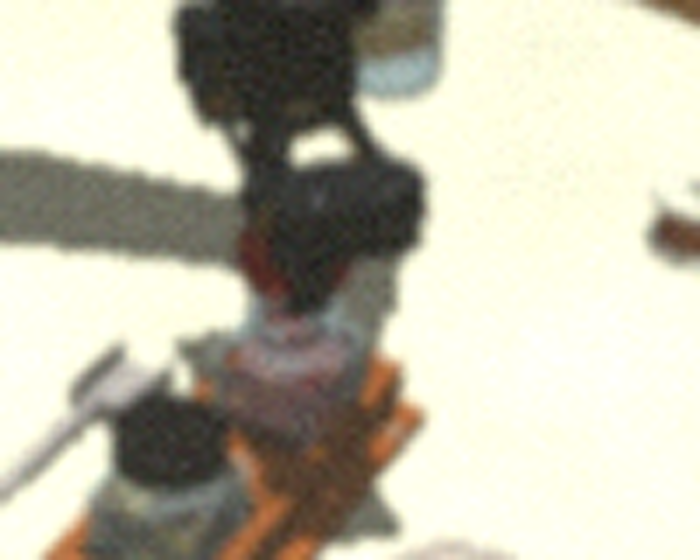

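The lid at crop (260,255) is in the fingers above the open neck at (295,325), the jar is still home, and the wrist carries only the lid's weight. I'll hand it in.

```bash
python3 -c "
from station import finish_job
print(finish_job())"
```

```text
the job is handed in; nothing more can be done
None
```

I pressed the jar home, unscrewed the red lid about 1.28 rad, lifted it clear and handed the job in with it held level about 20 mm above the mouth, at 13.3 s of the 42 s; the hand-in returned no verdict.

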